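Draw the spacer from under a weighted transformer and put it away

ROBOT

A 7-joint arm with a two-finger parallel gripper is mounted at the origin on a cart in front of the work surface, level with it; the furniture and walls round the work are solid. World frame = base frame: x ahead of the robot, y to its left, z up, the work surface at z = 0. Lengths are in m, angles in rad, forces in N, time in s.
With the tool pointing down it reaches from about 0.425 to 0.925 m from the base axis. Payload 6.8 kg.
Tool frame: the origin (TCP) lies between the finger pads; the fingertips stand 19 mm ahead of it and the grasp point (between the pads) is the TCP; z points along the fingers, y is the line along which they close (so a half turn about z gives the same grasp; the last joint's range is limited). The gripper opens to 88 mm and grips with 3 to 60 N. Pads are 20 mm wide; open, the fingers measure 115 mm over their backs; the gripper's body (75 mm by 178 mm) begins 61 mm behind the grasp point.
Start: joints at [-1.209, 0.477, 0.022, 1.555, -0.011, 1.109, -0.083], TCP at [0.306, 0.602, 0.242] pointing down, gripper open.
Joint ranges: [-2.96, 2.96], [-0.34, 2.1], [-1.41, 1.46], [0.24, 2.44], [-1.37, 4.51], [0.17, 1.92], [-2.96, 2.96]. Speed limits (rad/s): [2.39, 2.39, 3.14, 3.14, 3.14, 3.14, 3.14].

INTERFACE

Orientations are given as a rotation vector (axis times angle).
In Python, from station import r gives the robot as it stands. The module is installed in compiled form; this text tells all that it offers.
- The arm moves only by the shell command python3 -m inch 'ROWS' [OPENING] [FORCE]. ROWS is JSON, a list of rows, each a list of 2 entries, a list of its own where there are three numbers: the shift along the tool's x, y, z normalised to -1 to 1, where 1 is 0.04 m, then the turn, a rotation vector about the tool's x, y, z normalised to -1 to 1, where 1 is 1.5 rad. In form: [[[tx, ty, tz], [wx, wy, wz]], ...]. A call has 1 to 10 rows; each row shifts and turns the commanded pose from where the row before left it, along the tool's axes as they then stand; what a row does not reach is not made up. A row lasts 1/12 s, in which the tool goes at most 41.7 mm and 7.16 degrees, less where a joint would pass 70% of its speed; a pose out of reach is approached as far as the arm can. A call with a number of a shift or a turn outside -1 to 1 is refused whole. A call with a gripper value outside its range is refused whole. OPENING is the opening, from 0 (shut) to 1 (fully open), set as the call begins (- or left out, the last holds). The fingers move at their own pace and stop on an object; FORCE is the grip in N (left out, the last holds). Time passes only in rows, so rows that do not move let the fingers close. It gives the time, the measured TCP pose, the force, the opening and the grip force at its end, in the units of the state.
- r.get_state(): the state, without advancing time (a new reading comes with each control period).
- r.snapshot(name): name is "side" or "top"; returns the picture (384x512x3 uint8, red, green, blue); there is no depth.
- r.camera_model(name): a dict with "fx", "fy", "cx", "cy" (pixels), "camera_from_world" (4x4, takes a point from world to camera coordinates). Camera axes: x right, y up, looking along -z (the intrinsics and any distortion apply to the point x, -y, -z); pixel columns grow to the right and rows downward; lengths in m; the calibration is good to about 2 mm. A picture is of the moment at which its call begins. camera_model takes no time and is no camera call.
- r.sign_off(): hands the job in; it is judged then, once.
The state is a dict: "time_s": time; "joint_positions": joint angles; "joint_vel": joint speeds; "effort": joint torques, N m; "tcp_pos": TCP position; "ee_rot": TCP orientation; "force": force on the tool from outside, world axes, zero at the start; "moment": the same for the moment, N m; "grip_width": opening from 0.0 (shut) to 1.0 (fully open); "grip_force": force on a finger pad.
Only numpy, scipy, OpenCV 4.12 (cv2) and the standard library are available. Lean on these libraries where they do the work, as an engineer would, in place of code of your own. Each camera call takes 0.05 s, during which the arm holds its last target. There are 200 camera calls.

TASK

The transformer has been lined up over its pad in the bonding nest on an orange pull-out spacer strip, with a solder spool standing on it as a weight. Take the strip by its tab and draw it straight out, so that the transformer comes down flat on the pad between the corner locators with the spool still standing on it, and do not touch the transformer or the spool. Then lay the orange strip away flat in the spacer tray next to the green one, tab sticking out at the front like the others, pushed fully back to the rear wall and sideways up against the green strip, and leave everything else where it is.

Things in the scene. Friction and masses are not known exactly. Their poses are not given: they have to be found in the camera images.
- nest: Bonding nest, fixed: aluminium plate with a grey pad and four black corner locators. Origin on the bench under the pad's middle; the strip is drawn out towards -x; z up. Plate x -38 to +84, y +-48, top z 12 mm; pad 62 x 36 mm, top z 14. Locators (top z 30) hold the transformer's foot with 1 mm play, faces at x +-33, y +-20; the front pair, outermost at x -37, leaves a 29 mm gap for the strip.
- spacer: Orange spacer strip, 100 x 24 x 5 mm, 35 g. Origin at the centre of its underside, x along its length, its tab (dark round mark) at the -x end, z up. At the start it lies flat on the pad, along the nest's x, under the transformer: tab end some 66 mm from the nest's origin, tail 34 mm beyond it. The transformer comes off it after 70 mm of draw, which takes up to about 15 N.
- spacer_tab (a point): The dark round mark on top of the orange strip's tab, 8 mm from its tab end.
- transformer: Mains transformer, 0.31 kg, 40 mm high: core 38 x 48 mm, foot 38 x 64 x 2 mm, copper winding 52 mm across. Origin at the centre of its underside, its y (the foot's length) along the nest's x. Stands on the strip, underside 19 mm above the bench; as the strip is drawn out it rocks back about 9 degrees, then comes down on the pad at 14 mm.
- spool: White solder spool with green flanges, 62 mm across, 48 mm high, 0.46 kg, standing loose on the transformer as a weight. Origin in its underside, off its axis. Its front edge is about 36 mm before the nest's origin, 59 to 107 mm above the bench, so a gripper coming straight down on the tab would hit it: lean the gripper back, away from the spool.
- spool_hub (a point): Point on the spool's axis in its underside; at the start about 5 mm (towards the tab) from the transformer's origin.
- nest_tab (a point): Point on the nest 52 mm towards -x from its origin, 16.5 mm above the bench: the middle of the strip's tab at the start. About 28 mm of the strip stick out here in front of the plate, free underneath (14 mm of air).
- spacer_tray: Grey spacer tray, fixed, open in front (-x) and on its left (+y). Origin on the bench; floor at z 10 mm, x -35 to +35 mm, y -65 to +56 mm. Inner face of the rear wall at x +35, of the right wall at y -65; walls 4 mm thick, top at z 20 mm. A strip against the rear wall has its centre at x -15 mm and its tab sticks out 30 mm in front of the floor, free underneath.
- spacer_green: Green spacer strip, same shape as the orange one, origin at the centre of its underside. Lies loose in the tray, tab to the front, against the rear wall and the blue strip: centre about y -28 mm in the tray. The orange strip belongs on its +y side.
- spacer_blue: Blue spacer strip, same shape, loose in the tray in the corner of the rear and right walls, centre about y -52.5 mm.
- magnifier_lamp: Bench lamp, never moves; places from the robot base: round base 0.2 m across at x 0.54, y 0.14; from it a lower arm rises to an elbow at x 0.55, y 0.03, z 0.47; the upper arm runs from there along -y, falling to x 0.64, y -0.57, z 0.33, behind the nest and above it; lens head 0.25 m across at x 0.5, y -0.58, z 0.2 to 0.3. Carry the strip round its front, over x 0.4.
- meter: Yellow multimeter lying fixed on the bench to the right of the nest, 196 x 93 x 56 mm, its length along x; origin in the middle of its base. A bystander.
- flux_bottle: White flux bottle, 32 mm wide and 90 mm high, loose bystander behind the nest. Origin in its base.
- screw_dish: White round dish of screws, 90 x 18 mm, loose bystander. Origin in its base.
- tweezers: Steel tweezers, 120 x 13 x 10 mm, lying loose along y near the front edge of the bench, left of the nest; a bystander.
- tip_tin: Round white tin, 40 x 20 mm, loose bystander near the multimeter.
- capacitor: Blue standing capacitor, 30 x 44 mm, loose bystander at the back left.
- heatsink: Finned grey heatsink, 36 x 46 x 25 mm, loose bystander behind the tray.
Things that resemble listed ones, but are neither listed nor needed, are in the scene too. What is shaped like the spool but brown is not meant.

How it is judged:
On the way:
1. the strip is drawn clear of the nest and the transformer sits flat on the pad with the spool on it (z of transformer in the frame of nest below 0.016 m and angle between transformer's own z axis and vertical below 0.04 rad and horizontal distance between transformer and nest below 0.004 m and angle between spool's own z axis and vertical below 0.06 rad and horizontal distance between spool_hub and transformer below 0.014 m and z of spool in the frame of transformer between 0.037 and 0.043 m and horizontal distance between spacer and nest above 0.085 m), for 0.2 s.
At the end, for the whole second after the job is handed in: Transformer flat on the pad (4 mm, 0.04 rad), spool upright on it (14 mm off centre); orange strip flat in the tray, in line (0.06 rad), within 3 mm of the rear wall and of the green strip; blue and green strips in place (3 mm); all at rest (z of transformer in the frame of nest below 0.016 m and angle between transformer's own z axis and vertical below 0.04 rad and horizontal distance between transformer and nest below 0.004 m and angle between spool's own z axis and vertical below 0.06 rad and horizontal distance between spool_hub and transformer below 0.014 m and z of spool in the frame of transformer between 0.037 and 0.043 m and z of spacer in the frame of spacer_tray between 0.008 and 0.0125 m and x of spacer in the frame of spacer_tray above -0.018 m and y of spacer in the frame of spacer_green between 0.022 and 0.027 m and angle between the x axis of spacer and the x axis of spacer_tray, either way round below 0.06 rad and angle between spacer's own z axis and vertical below 0.05 rad and x of spacer_tab in the frame of spacer_tray below -0.04 m and x of each of spacer_blue, spacer_green in the frame of spacer_tray above -0.0185 m and y of spacer_blue in the frame of spacer_tray between -0.056 and -0.049 m and z of each of spacer_blue, spacer_green in the frame of spacer_tray below 0.0125 m and y of spacer_green in the frame of spacer_tray between -0.0315 and -0.0245 m and linear speed of each of transformer, spacer, spool below 0.01 m/s); the robot touches nothing.
It fails at once if the transformer is tipped, lifted or dragged out of the locators (angle between transformer's own z axis and vertical above 0.3 rad or z of transformer in the frame of nest above 0.026 m or horizontal distance between transformer and nest above 0.015 m).
It fails at once if the spool falls or slides off (angle between spool's own z axis and vertical above 0.4 rad or horizontal distance between spool_hub and transformer above 0.025 m).
It fails at once if the robot touches the transformer or the spool (contact force between any of the fingers, the arm and transformer above 1 N or contact force between any of the fingers, the arm and spool above 1 N).
It fails at once if a bystander is knocked out of its place (distance of any of flux_bottle, screw_dish, tweezers, tip_tin, capacitor, heatsink from where it was at the start of the episode above 0.02 m).
It also fails if it takes over 72 s, if anything falls off the work surface, if the arm or the gripper's body presses on something with over 40 N, if the wrist force passes 120 N, or if a joint passes its speed limit or range.

## Working session

There is one attempt and no reset: what is moved stays moved. The work goes in short steps, Python scripts to look and compute and a shell command to move; the robot and the scene stay as the last step left them, time stands still between calls to the robot, and variables do not carry over. Pictures are saved under pics/ and viewed, at most 10 in all, crops included, and the job is handed in when it is done.

```bash
mkdir -p pics; python3 - <<'E'
from station import r
import cv2,numpy as np
for n in("side","top"):
    im=r.snapshot(n); cv2.imwrite(f"pics/{n}0.png",im[:,:,::-1])
    m=r.camera_model(n); print(n,m)
print(r.get_state())
E
```

```text
side {'fx': 416.5586070046714, 'fy': 416.5586070046714, 'cx': 252.01444155015474, 'cy': 195.40019804350635, 'camera_from_world': array([[ 0.8840875 , -0.46719385, -0.01091756, -0.51164297],
       [ 0.28471275,  0.51995233,  0.80534976, -0.18321273],
       [-0.37057784, -0.71510803,  0.5926994 , -1.27318039],
       [ 0.        ,  0.        ,  0.        ,  1.        ]])}
top {'fx': 370.46584803899685, 'fy': 370.46584803899685, 'cx': 255.80834725328947, 'cy': 191.48400089178068, 'camera_from_world': array([[-0.00409845, -0.99997723, -0.00536203, -0.03415835],
       [ 0.99552093, -0.00458653,  0.09443004, -0.56073555],
       [-0.09445248, -0.004951  ,  0.99551706, -1.19308201],
       [ 0.        ,  0.        ,  0.        ,  1.        ]])}
{'time_s': 0.1, 'joint_positions': array([-1.20907405,  0.47778007,  0.0223569 ,  1.55629035, -0.01147549,
        1.10928243, -0.08306857]), 'joint_vel': array([-0.00014066, -0.00135288,  0.00211873, -0.00391147,  0.00088997,
        0.00039976, -0.00063667]), 'effort': array([ 4.18410287e-03, -5.84092462e+01,  1.53971761e+00, -2.73315883e+01,
       -5.42539218e-02,  1.30376383e-02,  3.16169030e-05]), 'tcp_pos': array([0.30539308, 0.60142314, 0.24076347]), 'ee_rot': array([-7.31094613e-01, -3.05509853e+00,  2.53651848e-03]), 'force': array([-0.14023839,  0.32443533, -0.23237669]), 'moment': array([ 0.0226688 ,  0.04108575, -0.02300372]), 'grip_force': 0.0, 'grip_width': 1.002011905877635}
```

View pics/top0.png

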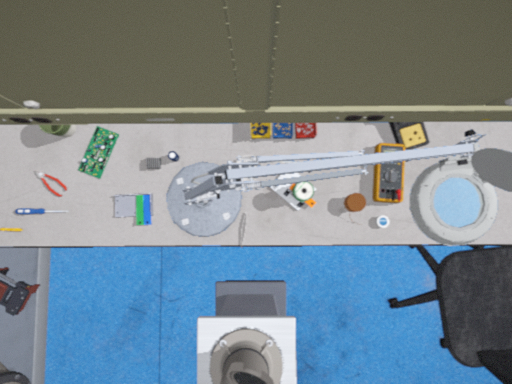

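View pics/side0.png

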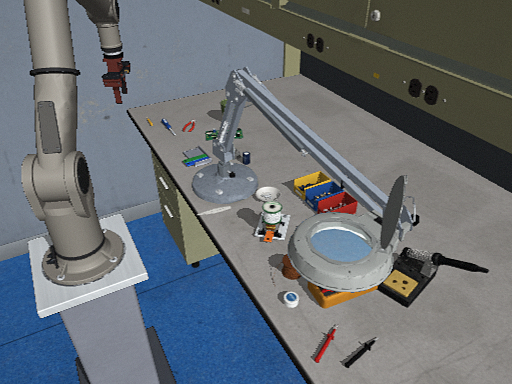

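The top view shows the nest with the spool at (303,190) and the orange tab at about (310,203). The tray is at about (130,208), with the green strip at (142,209) and the blue one beside it. In the side view the tab is at (268,236).

Lookalikes for the strip and spool:
- Brown spool, top (355,202).
- Yellow and orange meter, top (388,180).
- Orange pencil, top (10,230).
- Red bins, top (305,130).

I choose the orange tab at top (310,203), which sticks out from under the white and green spool.

```bash
cat > h.py <<'E'
from station import r
import cv2,numpy as np
def ray(n,p):
    m=r.camera_model(n);T=m["camera_from_world"];R=T[:3,:3];t=T[:3,3]
    d=np.array([(p[0]-m["cx"])/m["fx"],-(p[1]-m["cy"])/m["fy"],-1.])
    return -R.T@t,R.T@d
def onz(n,p,z):
    o,d=ray(n,p);return o+d*(z-o[2])/d[2]
def proj(n,X):
    m=r.camera_model(n);T=m["camera_from_world"];c=T[:3,:3]@X+T[:3,3]
    return np.array([m["cx"]+m["fx"]*c[0]/-c[2],m["cy"]+m["fy"]*-c[1]/-c[2]])
def mask(im,lo,hi,box):
    h=cv2.cvtColor(im,cv2.COLOR_RGB2HSV);m=cv2.inRange(h,np.array(lo),np.array(hi))
    k=np.zeros_like(m);x0,y0,x1,y1=box;k[y0:y1,x0:x1]=255
    return m&k
E
python3 - <<'E'
from h import *
im={n:r.snapshot(n) for n in("side","top")}
def crop(n,x,y,w,h,s):return cv2.resize(im[n][y:y+h,x:x+w],None,fx=s,fy=s,interpolation=cv2.INTER_CUBIC)
A=[crop("top",275,170,50,45,8),crop("top",105,185,50,45,8)]
B=[crop("side",240,190,66,50,6),crop("side",175,140,66,50,6)]
a=np.hstack(A);b=np.hstack(B);b=cv2.resize(b,(800,300));a=cv2.resize(a,(800,300)) if 0 else a[:300]
cv2.imwrite("pics/c1.png",np.vstack([a,b])[:,:,::-1])
def rep(name,n,lo,hi,box,z):
    m=mask(im[n],lo,hi,box);ys,xs=np.nonzero(m)
    if len(xs)<3:print(name,n,"few");return
    c,s,a=cv2.minAreaRect(np.c_[xs,ys].astype(np.float32))
    pts=np.array([onz(n,p,z) for p in np.c_[xs,ys]])
    u,sv,v=np.linalg.svd(pts[:,:2]-pts[:,:2].mean(0),full_matrices=False)
    q=(pts[:,:2]-pts[:,:2].mean(0))@v.T
    print(name,n,len(xs),"pix",np.mean(xs),np.mean(ys),"W",pts.mean(0)[:2].round(4),"axis deg",np.degrees(np.arctan2(v[0,1],v[0,0])).round(1),np.ptp(q,0).round(4))
for n,bn,bt in(("top",(275,170,325,215),(105,185,155,230)),("side",(240,190,306,245),(175,140,241,190))):
    rep("orange",n,(5,170,120),(18,255,255),bn,.019)
    rep("green",n,(45,120,60),(80,255,255),bt,.015)
    rep("blue",n,(95,120,60),(125,255,255),bt,.015)
    rep("spoolgreen",n,(45,60,40),(85,255,255),bn,.107)
E
```

```text
orange top 44 pix 306.45454545454544 198.75 W [ 0.5364 -0.2037] axis deg -132.1 [0.0894 0.0185]
green top 171 pix 139.46783625730995 209.88888888888889 W [0.5023 0.3491] axis deg -178.1 [0.0962 0.0172]
blue top 205 pix 146.39512195121952 209.26829268292684 W [0.5042 0.3262] axis deg -175.9 [0.097  0.0227]
spoolgreen top 22 pix 296.6818181818182 196.04545454545453 W [ 0.5383 -0.1623] axis deg -139.3 [0.0458 0.0121]
orange side 80 pix 268.775 235.375 W [ 0.5287 -0.2079] axis deg -132.2 [0.0803 0.0255]
green side 70 pix 194.62857142857143 157.81428571428572 W [0.4995 0.3508] axis deg -177.6 [0.0996 0.0242]
blue side 67 pix 195.67164179104478 160.9402985074627 W [0.4943 0.326 ] axis deg -172.2 [0.0995 0.0302]
spoolgreen side 68 pix 272.11764705882354 215.9264705882353 W [ 0.5311 -0.2217] axis deg -123.6 [0.1019 0.061 ]
```

View pics/c1.png

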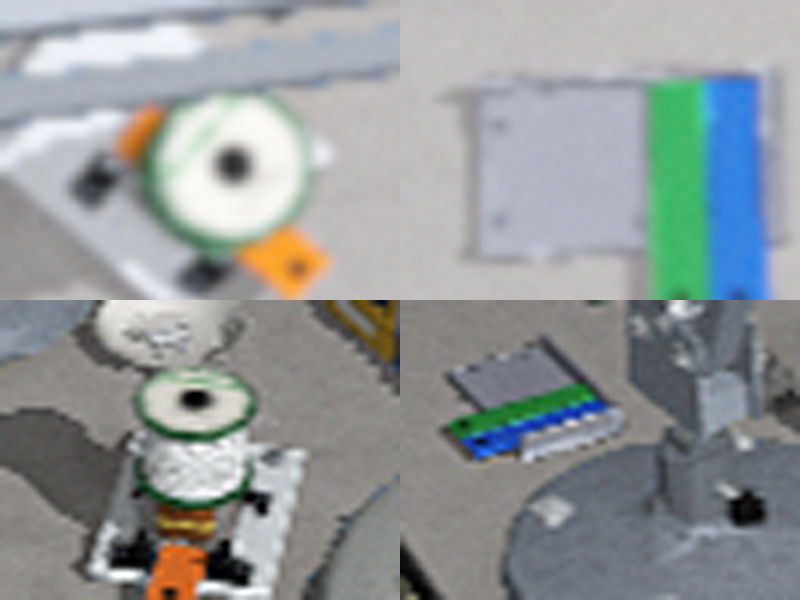

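The crop confirms the choice. The orange tab with its dark mark is at top (312.1,203.4) and side (270.2,238.7), between the black locators and under the spool, whose axis hole is at top (304.1,190.6). The green strip lies left of the blue one, and the tray is free on the green strip's +y side.

```bash
python3 - <<'E'
from h import *
im={n:r.snapshot(n) for n in("side","top")}
from scipy.optimize import least_squares
def tri(pt,ps):
    (o,d),(p,e)=ray("top",pt),ray("side",ps);A=np.c_[d,-e];s=np.linalg.lstsq(A,p-o,rcond=None)[0]
    a,b=o+d*s[0],p+e*s[1];return (a+b)/2,np.linalg.norm(a-b)
def dark(n,c,w=4):  # weighted centroid of the dark mark
    x,y=map(round,c);g=im[n][y-w:y+w+1,x-w:x+w+1].astype(float)
    return g[:,:,0].astype(int)
print(dark("top",(312.1,203.4)));print(dark("side",(270.2,238.7)))
mt,ms=(312.1,203.4),(270.2,238.7)
print("mark tri",tri(mt,ms),"top",onz("top",mt,.019),"side",onz("side",ms,.019))
ht,hs=(304.1,190.6),(240+195/6.06,190+99/6)
print("hub tri",tri(ht,hs),"top",onz("top",ht,.107),"side",onz("side",hs,.107))
for a,b in((onz("top",mt,.019),onz("top",ht,.107)),(onz("side",ms,.019),onz("side",hs,.107))):
    d=(b-a)[:2];print("dir",np.degrees(np.arctan2(d[1],d[0])),np.hypot(*d))
# tab contour axis
for n,box in(("top",(304,196,325,215)),("side",(258,228,280,250))):
    m=mask(im[n],(5,150,90),(22,255,255),box)
    cv2.imwrite("pics/_m.png",m)
    c=max(cv2.findContours(m,0,1)[0],key=cv2.contourArea).reshape(-1,2)
    h=cv2.boxPoints(cv2.minAreaRect(c.astype(np.float32)))
    w=np.array([onz(n,p,.019)[:2] for p in h]);e=np.diff(np.r_[w,w[:1]],axis=0)
    print(n,"rect",w.round(4).tolist(),np.degrees(np.arctan2(e[:,1],e[:,0])).round(1),np.hypot(*e.T).round(4))
# strips: column/row edge fits in world
for n,bt in(("top",(105,185,155,230)),("side",(175,140,241,190))):
    G=mask(im[n],(45,120,60),(80,255,255),bt);B=mask(im[n],(95,120,60),(125,255,255),bt)
    for nm,m in(("g",G),("b",B)):
        ys,xs=np.nonzero(m);P=np.array([onz(n,p,.015)[:2] for p in np.c_[xs,ys]])
        (c,s,a)=cv2.minAreaRect((P*1000).astype(np.float32));print(n,nm,np.round(c,1),np.round(s,1),round(a,2))
E
```

```text
[[200 228 241 244 235 216 200 193 190]
 [232 247 253 251 250 240 221 200 189]
 [249 251 250 246 245 248 240 217 198]
 [252 250 243 222 216 237 246 241 215]
 [248 250 234 192 171 215 238 234 211]
 [233 248 243 215 203 225 228 214 199]
 [202 234 247 246 240 230 216 198 192]
 [181 205 234 247 239 218 200 191 190]
 [186 189 204 225 217 201 193 192 191]]
[[233 207 207 207 209 209 226 175   0]
 [216 211 210 209 207 208 216 157  55]
 [214 212 210 214 208 206 202 220 255]
 [168  45  43 161 213 221 221 200 186]
 [176  78  64 165 221 199 157  85  86]
 [248 253 230 212 217 178 123 135 129]
 [145 175 194 221 252 214 122 133 135]
 [ 63 105 138 107 104 129 132 141 142]
 [146 145 142 138 133 135 135 140 138]]
mark tri (array([ 0.52281377, -0.22300476,  0.01900274]), np.float64(0.004111336737235892)) top [ 0.52094168 -0.22212244  0.019     ] side [ 0.52480701 -0.22362311  0.019     ]
hub tri (array([ 0.55384535, -0.18468819,  0.10872141]), np.float64(0.002125355171971204)) top [ 0.5549828  -0.18536184  0.107     ] side [ 0.5539275  -0.18251243  0.107     ]
dir 47.19963499942551 0.050101288515828
dir 54.68839367040008 0.050379463147935656
top rect [[0.529, -0.1988], [0.5422, -0.2123], [0.5239, -0.2301], [0.5107, -0.2167]] [ -45.5 -135.7  134.4   44.3] [0.0188 0.0255 0.0188 0.0255]
side rect [[0.5022, -0.2181], [0.5371, -0.1791], [0.552, -0.201], [0.517, -0.2391]] [  48.2  -55.6 -132.7  125.2] [0.0523 0.0265 0.0517 0.0256]
top g [503.6 349.1] [96.2 16.6] 1.43
top b [503.9 326.3] [97.  22.5] 4.33
side g [498.9 350.7] [99.8 22.7] 0.53
side b [500.6 322.8] [98.9 28.7] 2.77
```

```bash
cat >> h.py <<'E'
from scipy.spatial.transform import Rotation as Ro
def tool(yaw,lean):  # tool x along heading yaw (deg), z down, leaned so z tips toward the heading
    a=np.radians(yaw);l=np.radians(lean);h=np.array([np.cos(a),np.sin(a),0]);u=np.array([0,0,1.])
    z=np.sin(l)*h-np.cos(l)*u;x=np.cos(l)*h+np.sin(l)*u
    return Ro.from_matrix(np.c_[x,np.cross(z,x),z])
def plan(pos,R,n,p0=None,R0=None):  # same row repeated n times
    s=r.get_state();p0=s["tcp_pos"] if p0 is None else p0;R0=Ro.from_rotvec(s["ee_rot"]) if R0 is None else R0
    w=(R0.inv()*R).as_rotvec()/n
    M=sum((R0*Ro.from_rotvec(w*k)).as_matrix() for k in range(n))
    t=np.linalg.solve(M,np.asarray(pos)-p0)
    print(n,"x",(t/.04).round(3),(w/1.5).round(4),"|t|mm",(1e3*np.linalg.norm(t)).round(1),"deg",np.degrees(np.linalg.norm(w)).round(2))
E
python3 - <<'E'
from h import *
mt,ms=(311.9,203.0),(267.5,238.4);ht,hs=(304.1,190.6),(272.2,206.5)
M=[onz("top",mt,.019),onz("side",ms,.019)];H=[onz("top",ht,.107),onz("side",hs,.107)]
for a,b in zip(M,H):
    d=(b-a)[:2];print(a,b,"dir",np.degrees(np.arctan2(d[1],d[0])),np.hypot(*d))
for n,p,z in(("brown",(355,202),.04),("tin",(383,222),.02),("meter",(388,180),.05)):print(n,onz("top",p,z))
# lamp lower-arm front edge and bench edge
print("bench edge",onz("top",(300,245),0))
for y,yaw in((.12,20),):
    plan([.41,y,.26],tool(13,0),24)
    plan([.45,-.30,.16],tool(46,30),24,np.array([.41,y,.26]),tool(13,0))
E
```

```text
[ 0.52226625 -0.22148741  0.019     ] [ 0.5549828  -0.18536184  0.107     ] dir 47.83493975670867 0.048738376428218294
[ 0.51811019 -0.21840803  0.019     ] [ 0.5539864  -0.18254462  0.107     ] dir 44.98977789987914 0.05072756689413266
brown [ 0.52357135 -0.35807693  0.04      ]
tin [ 0.45880275 -0.45304817  0.02      ]
meter [ 0.5936529 -0.464019   0.05     ]
bench edge [ 0.38416119 -0.18227646  0.        ]
24 x [-0.641  0.187 -0.019] [-0.      0.      0.0679] |t|mm 26.7 deg 5.84
24 x [-0.197  0.414  0.047] [ 0.0042  0.0141 -0.0156] |t|mm 18.4 deg 1.85
```

```bash
python3 -m inch '[[[-0.64,0.19,-0.02],[0,0,0.068]],[[-0.64,0.19,-0.02],[0,0,0.068]],[[-0.64,0.19,-0.02],[0,0,0.068]],[[-0.64,0.19,-0.02],[0,0,0.068]],[[-0.64,0.19,-0.02],[0,0,0.068]],[[-0.64,0.19,-0.02],[0,0,0.068]],[[-0.64,0.19,-0.02],[0,0,0.068]],[[-0.64,0.19,-0.02],[0,0,0.068]],[[-0.64,0.19,-0.02],[0,0,0.068]],[[-0.64,0.19,-0.02],[0,0,0.068]]]' 0.5
python3 - <<'E'
from h import *
plan([.41,.12,.26],tool(13,0),14)
E
```

```text
time_s: 1.13
tcp_pos: [0.5116, 0.4481, 0.2495]
ee_rot: [2.136, 2.304, 0.0]
force: [-0.5, -0.2, 0.6]
grip_width: 0.498
grip_force: 0.0
14 x [-0.641  0.186 -0.019] [ 0.     -0.      0.0676] |t|mm 26.7 deg 5.81
```

Tracking is accurate.

```bash
python3 -m inch '[[[-0.64,0.19,-0.02],[0,0,0.068]],[[-0.64,0.19,-0.02],[0,0,0.068]],[[-0.64,0.19,-0.02],[0,0,0.068]],[[-0.64,0.19,-0.02],[0,0,0.068]],[[-0.64,0.19,-0.02],[0,0,0.068]],[[-0.64,0.19,-0.02],[0,0,0.068]],[[-0.64,0.19,-0.02],[0,0,0.068]],[[-0.64,0.19,-0.02],[0,0,0.068]],[[-0.64,0.19,-0.02],[0,0,0.068]],[[-0.64,0.19,-0.02],[0,0,0.068]]]'
python3 -m inch '[[[-0.64,0.19,-0.02],[0,0,0.068]],[[-0.64,0.19,-0.02],[0,0,0.068]],[[-0.64,0.19,-0.02],[0,0,0.068]],[[-0.64,0.19,-0.02],[0,0,0.068]],[[0,0,0],[0,0,0]]]'
python3 - <<'E'
from h import *
print(r.get_state()["joint_positions"].round(2))
plan([.40,-.12,.26],tool(30,0),8)
plan([.45,-.30,.18],tool(46.5,30),10,np.array([.40,-.12,.26]),tool(30,0))
E
```

```text
time_s: 1.97
tcp_pos: [0.4876, 0.1929, 0.2577]
ee_rot: [2.989, 0.967, 0.0]
force: [0.2, 0.4, 0.4]
grip_width: 0.503
grip_force: 0.0
time_s: 2.38
tcp_pos: [0.408, 0.1175, 0.2603]
ee_rot: [-3.122, -0.338, 0.005]
force: [-0.7, 0.0, -0.3]
grip_width: 0.498
grip_force: 0.0
[-1.08  0.01  0.67  2.13 -0.01  1.01 -1.76]
8 x [-0.279  0.691  0.001] [-0.0002  0.0002 -0.0257] |t|mm 29.8 deg 2.21
10 x [-0.218  0.44   0.15 ] [ 0.005   0.0347 -0.0188] |t|mm 20.5 deg 3.41
```

```bash
python3 -m inch '[[[-0.28,0.69,0],[0,0,-0.026]],[[-0.28,0.69,0],[0,0,-0.026]],[[-0.28,0.69,0],[0,0,-0.026]],[[-0.28,0.69,0],[0,0,-0.026]],[[-0.28,0.69,0],[0,0,-0.026]],[[-0.28,0.69,0],[0,0,-0.026]],[[-0.28,0.69,0],[0,0,-0.026]],[[-0.28,0.69,0],[0,0,-0.026]]]'
python3 -m inch '[[[-0.22,0.44,0.15],[0.005,0.035,-0.019]],[[-0.22,0.44,0.15],[0.005,0.035,-0.019]],[[-0.22,0.44,0.15],[0.005,0.035,-0.019]],[[-0.22,0.44,0.15],[0.005,0.035,-0.019]],[[-0.22,0.44,0.15],[0.005,0.035,-0.019]],[[-0.22,0.44,0.15],[0.005,0.035,-0.019]],[[-0.22,0.44,0.15],[0.005,0.035,-0.019]],[[-0.22,0.44,0.15],[0.005,0.035,-0.019]],[[-0.22,0.44,0.15],[0.005,0.035,-0.019]],[[-0.22,0.44,0.15],[0.005,0.035,-0.019]]]'
python3 - <<'E'
from h import *
s=r.get_state();print(s["joint_positions"].round(2));R=Ro.from_rotvec(s["ee_rot"]).as_matrix();print(R.round(2))
h=np.radians(46.5);H=np.array([np.cos(h),np.sin(h),0])
mark=np.array([.5203,-.220,.0165]);T=tool(46.5,30);z=T.as_matrix()[:,2]
g=mark-z*(.0275-.0165)/np.cos(np.radians(30));print("goal",g)
plan(g-H*.02+[0,0,.06],T,8)
E
```

```text
time_s: 3.05
tcp_pos: [0.4055, -0.1179, 0.2612]
ee_rot: [-3.027, -0.836, -0.003]
force: [0.3, -0.1, -0.3]
grip_width: 0.503
grip_force: 0.0
time_s: 3.88
tcp_pos: [0.451, -0.2845, 0.1859]
ee_rot: [-2.636, -1.127, -0.66]
force: [0.6, 0.3, -0.3]
grip_width: 0.502
grip_force: 0.0
[ 0.08  0.47  0.84  2.04 -0.96  1.12  0.71]
[[ 0.61  0.72  0.32]
 [ 0.64 -0.69  0.35]
 [ 0.47 -0.01 -0.88]]
goal [ 0.51592836 -0.22460675  0.0275    ]
8 x [0.037 0.019 0.372] [-0.0005  0.0025 -0.0004] |t|mm 15.0 deg 0.22
```

```bash
python3 -m inch '[[[0.037,0.019,0.372],[0,0.0025,0]],[[0.037,0.019,0.372],[0,0.0025,0]],[[0.037,0.019,0.372],[0,0.0025,0]],[[0.037,0.019,0.372],[0,0.0025,0]],[[0.037,0.019,0.372],[0,0.0025,0]],[[0.037,0.019,0.372],[0,0.0025,0]],[[0.037,0.019,0.372],[0,0.0025,0]],[[0.037,0.019,0.372],[0,0.0025,0]],[[0,0,0],[0,0,0]]]'
python3 - <<'E'
from h import *
im=r.snapshot("side");s=r.get_state()
c=cv2.resize(im[180:265,220:320],(800,600) if 0 else (700,595),interpolation=cv2.INTER_CUBIC)
p=s["tcp_pos"];z=Ro.from_rotvec(s["ee_rot"]).as_matrix()[:,2]
for q,col in((p,(255,0,255)),(p+z*.019,(0,255,255)),(p+z*.011/.866-np.array([0,0,.06]),(255,255,0))):
    u=proj("side",q);cv2.circle(c,tuple(int(v) for v in ((u-[220,180]+.5)*7)),4,col,-1)
cv2.imwrite("pics/pre.png",c[:,:,::-1])
h=np.radians(46.5);H=np.array([np.cos(h),np.sin(h),0])
T=tool(46.5,30);plan([.5159,-.2246,.0275],T,10)
E
```

```text
time_s: 4.63
tcp_pos: [0.5015, -0.2354, 0.0858]
ee_rot: [-2.615, -1.119, -0.689]
force: [-0.1, 0.2, 0.6]
grip_width: 0.502
grip_force: 0.0
10 x [-0.033  0.007  0.152] [-0.0006  0.0002 -0.0004] |t|mm 6.2 deg 0.07
```

View pics/pre.png

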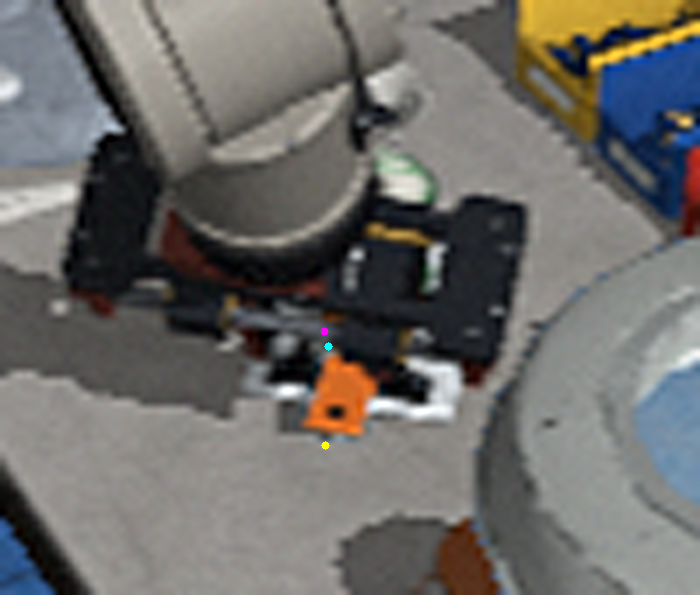

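The gripper is open and above and behind the tab. The mark is at crop (336,412), the spool is clear behind the gripper, and the grasp line is within about 3 mm of the strip's midline. Next I go down.

```bash
python3 -m inch '[[[-0.033,0.007,0.152],[0,0,0]],[[-0.033,0.007,0.152],[0,0,0]],[[-0.033,0.007,0.152],[0,0,0]],[[-0.033,0.007,0.152],[0,0,0]],[[-0.033,0.007,0.152],[0,0,0]],[[-0.033,0.007,0.152],[0,0,0]],[[-0.033,0.007,0.152],[0,0,0]],[[-0.033,0.007,0.152],[0,0,0]],[[-0.033,0.007,0.152],[0,0,0]],[[-0.033,0.007,0.152],[0,0,0]]]'
python3 -m inch '[[[0,0,0],[0,0,0]],[[0,0,0],[0,0,0]],[[0,0,0],[0,0,0]],[[0,0,0],[0,0,0]],[[0,0,0],[0,0,0]],[[0,0,0],[0,0,0]]]' 0.2 4
python3 - <<'E'
from h import *
s=r.get_state();R=Ro.from_rotvec(s["ee_rot"]).as_matrix();print("tool-frame force",(R.T@s["force"]).round(2),"moment",(R.T@s["moment"]).round(3))
im=r.snapshot("side");cv2.imwrite("pics/grip.png",cv2.resize(im[180:265,220:320],(700,595),interpolation=cv2.INTER_CUBIC)[:,:,::-1])
E
```

```text
time_s: 5.52
tcp_pos: [0.5156, -0.2253, 0.0281]
ee_rot: [-2.619, -1.116, -0.692]
force: [-0.0, 0.5, 0.4]
grip_width: 0.503
grip_force: 0.0
time_s: 6.02
tcp_pos: [0.5153, -0.2256, 0.0289]
ee_rot: [-2.619, -1.116, -0.692]
force: [-0.9, -0.0, 0.3]
grip_width: 0.278
grip_force: 4.0
tool-frame force [-0.39 -0.66 -0.58] moment [ 0.122 -0.655 -0.032]
```

View pics/grip.png

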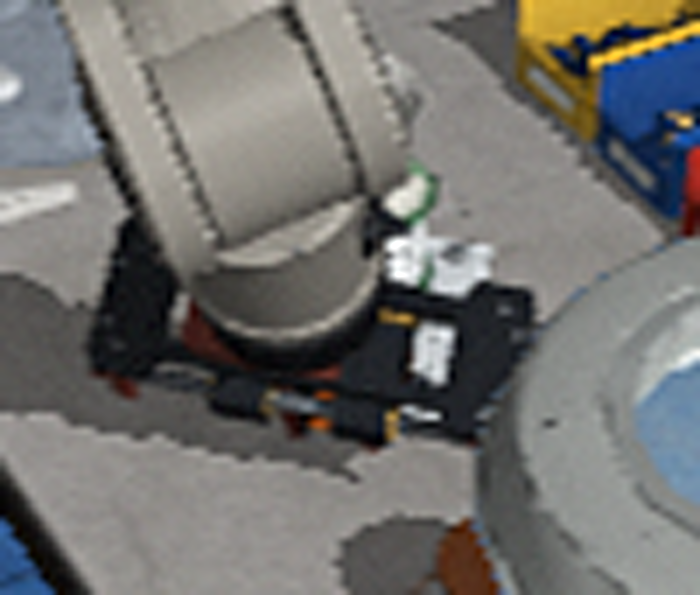

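The strip is gripped: opening 24.5 mm, side force small, and in the picture the fingers sit on the tab at about (320,410). Now I draw it out.

```bash
python3 -m inch '[[[0,0,0],[0,0,0]],[[0,0,0],[0,0,0]],[[-0.04,0,-0.025],[0,0,0]],[[-0.087,0,-0.05],[0,0,0]],[[-0.087,0,-0.05],[0,0,0]],[[-0.087,0,-0.05],[0,0,0]],[[-0.087,0,-0.05],[0,0,0]]]' 0.2 45
python3 - <<'E'
from h import *
s=r.get_state();R=Ro.from_rotvec(s["ee_rot"]).as_matrix();print("F",(R.T@s["force"]).round(2),"d",s["tcp_pos"]-[.5153,-.2256,.0289])
E
```

```text
time_s: 6.65
tcp_pos: [0.5047, -0.2361, 0.0291]
ee_rot: [-2.614, -1.118, -0.696]
force: [5.6, 5.9, -2.2]
grip_width: 0.266
grip_force: 44.8
F [5.93 0.05 5.98] d [-0.0105787  -0.01053192  0.00018328]
```

```bash
python3 -m inch '[[[-0.087,0,-0.05],[0,0,0]],[[-0.087,0,-0.05],[0,0,0]],[[-0.087,0,-0.05],[0,0,0]],[[-0.087,0,-0.05],[0,0,0]],[[-0.087,0,-0.05],[0,0,0]],[[-0.087,0,-0.05],[0,0,0]],[[-0.087,0,-0.05],[0,0,0]]]'
python3 - <<'E'
from h import *
s=r.get_state();R=Ro.from_rotvec(s["ee_rot"]).as_matrix();d=s["tcp_pos"]-[.5153,-.2256,.0289];print("F",(R.T@s["force"]).round(2),"d",d,np.linalg.norm(d),np.degrees(np.arctan2(-d[1],-d[0])))
E
```

```text
time_s: 7.23
tcp_pos: [0.4861, -0.2555, 0.0295]
ee_rot: [-2.611, -1.119, -0.698]
force: [7.8, 9.0, -1.5]
grip_width: 0.268
grip_force: 44.8
F [ 9.58 -0.5   7.28] d [-0.02916764 -0.02990796  0.00058164] 0.04178008857218216 45.7179800187368
```

```bash
python3 -m inch '[[[-0.087,0,-0.05],[0,0,0]],[[-0.087,0,-0.05],[0,0,0]],[[-0.087,0,-0.05],[0,0,0]],[[-0.087,0,-0.05],[0,0,0]],[[-0.087,0,-0.05],[0,0,0]],[[-0.087,0,-0.05],[0,0,0]],[[-0.087,0,-0.05],[0,0,0]],[[-0.087,0,-0.05],[0,0,0]],[[-0.087,0,-0.05],[0,0,0]],[[-0.087,0,-0.05],[0,0,0]]]'
python3 -m inch '[[[-0.087,0,-0.05],[0,0,0]],[[-0.087,0,-0.05],[0,0,0]],[[-0.05,0,-0.03],[0,0,0]],[[0,0,0],[0,0,0]],[[0,0,0],[0,0,0]]]'
python3 - <<'E'
from h import *
s=r.get_state();R=Ro.from_rotvec(s["ee_rot"]).as_matrix();d=s["tcp_pos"]-[.5153,-.2256,.0289];print("F",(R.T@s["force"]).round(2),np.linalg.norm(d),s["joint_positions"].round(2))
a=r.snapshot("side")[180:265,210:310];b=r.snapshot("top")[160:230,270:370]
f=lambda c:cv2.resize(c,(400,340),interpolation=cv2.INTER_CUBIC)
cv2.imwrite("pics/drawn.png",np.hstack([f(a),f(b)])[:,:,::-1])
E
```

```text
time_s: 8.07
tcp_pos: [0.4555, -0.2882, 0.0288]
ee_rot: [-2.619, -1.116, -0.692]
force: [-0.2, 0.2, 0.1]
grip_width: 0.261
grip_force: 44.9
time_s: 8.48
tcp_pos: [0.4487, -0.2953, 0.0289]
ee_rot: [-2.619, -1.116, -0.692]
force: [-0.6, 0.4, -0.1]
grip_width: 0.262
grip_force: 44.9
F [-0.15 -0.75  0.03] 0.09640408315517328 [ 0.3   0.74  0.61  2.08 -1.25  0.99  1.05]
```

View pics/drawn.png

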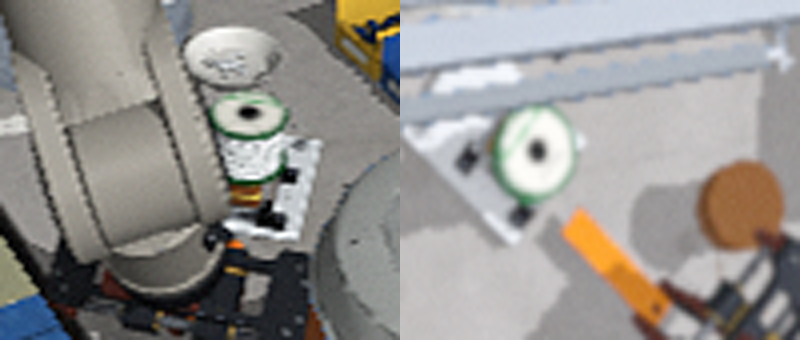

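The strip is out and held, with its tail at right crop (575,220). The transformer sits between the locators and the spool stands on it at right crop (537,150). Now I lift and plan the carry.

```bash
python3 - <<'E'
from h import *
im=r.snapshot("top");m=mask(im,(5,150,90),(22,255,255),(300,200,345,232));ys,xs=np.nonzero(m)
P=np.array([onz("top",p,.019)[:2] for p in np.c_[xs,ys]])*1000
print("strip",cv2.minAreaRect(P.astype(np.float32)), len(xs)); 
# mark position relative to TCP: tail corners
c=[.4487,-.2953,.0289];T0=Ro.from_rotvec(r.get_state()["ee_rot"]);x=T0.as_matrix()[:,0];print("yaw",np.degrees(np.arctan2(x[1],x[0])))
d=(P/1000-np.array(c[:2]));a=np.arctan2(x[1],x[0]);u=d@[np.cos(a),np.sin(a)];v=d@[-np.sin(a),np.cos(a)]
print("along",u.min(),u.max(),"across at tail",v[u>u.max()-.04].mean(),np.polyfit(u,v,1))
a1=np.array([.42,-.25,.24]);R1=tool(46,10);a2=np.array([.40,-.1,.27]);a3=np.array([.40,.16,.27]);a4=np.array([.42,.38,.2])
plan(a1,R1,9);plan(a2,R1,6,a1,R1);plan(a3,R1,9,a2,R1);plan(a4,tool(2,30),9,a3,R1)
E
```

```text
strip ((484.5616149902344, -260.348876953125), (95.2386474609375, 25.8153076171875), 47.73591995239258) 193
yaw 46.00817179371334
along 0.002471442444235423 0.09734464764418148 across at tail 0.0015152446106905034 [ 0.05681156 -0.00291178]
9 x [ 0.243 -0.148 -0.537] [-0.0009 -0.0257  0.0002] |t|mm 24.3 deg 2.21
6 x [ 0.407 -0.494 -0.055] [0. 0. 0.] |t|mm 25.7 deg 0.0
9 x [ 0.512 -0.502  0.09 ] [0. 0. 0.] |t|mm 28.9 deg 0.0
9 x [ 0.254 -0.544  0.281] [-0.0196  0.0246  0.0537] |t|mm 26.5 deg 5.35
```

```bash
python3 -m inch '[[[0.3,0,-0.52],[0,0,0]],[[0.24,-0.15,-0.54],[0,-0.026,0]],[[0.24,-0.15,-0.54],[0,-0.026,0]],[[0.24,-0.15,-0.54],[0,-0.026,0]],[[0.24,-0.15,-0.54],[0,-0.026,0]],[[0.24,-0.15,-0.54],[0,-0.026,0]],[[0.24,-0.15,-0.54],[0,-0.026,0]],[[0.24,-0.15,-0.54],[0,-0.026,0]],[[0.24,-0.15,-0.54],[0,-0.026,0]]]'
python3 -m inch '[[[0.4,-0.5,-0.05],[0,0,0]],[[0.4,-0.5,-0.05],[0,0,0]],[[0.4,-0.5,-0.05],[0,0,0]],[[0.4,-0.5,-0.05],[0,0,0]],[[0.4,-0.5,-0.05],[0,0,0]],[[0.4,-0.5,-0.05],[0,0,0]]]'
python3 - <<'E'
from h import *
print(r.get_state()["joint_positions"].round(2))
R1=tool(46,10);a3=np.array([.40,.16,.27]);plan(a3,R1,9)
E
```

```text
time_s: 9.38
tcp_pos: [0.4196, -0.2586, 0.2426]
ee_rot: [-2.794, -1.192, -0.284]
force: [0.4, 0.3, 0.3]
grip_width: 0.268
grip_force: 44.9
time_s: 9.88
tcp_pos: [0.3965, -0.1108, 0.2746]
ee_rot: [-2.791, -1.194, -0.289]
force: [0.4, 0.5, -0.8]
grip_width: 0.264
grip_force: 44.9
[-0.77 -0.19  0.96  2.2  -0.03  0.95 -0.56]
9 x [ 0.536 -0.513  0.122] [-0.0009 -0.0027  0.0003] |t|mm 30.1 deg 0.25
```

```bash
python3 -m inch '[[[0.53,-0.51,0.1],[0,0,0]],[[0.53,-0.51,0.1],[0,0,0]],[[0.53,-0.51,0.1],[0,0,0]],[[0.53,-0.51,0.1],[0,0,0]],[[0.53,-0.51,0.1],[0,0,0]],[[0.53,-0.51,0.1],[0,0,0]],[[0.53,-0.51,0.1],[0,0,0]],[[0.53,-0.51,0.1],[0,0,0]],[[0.53,-0.51,0.1],[0,0,0]]]'
python3 - <<'E'
from h import *
print(r.get_state()["joint_positions"].round(2))
plan([.43,.40,.2],tool(0,30),10)
E
```

```text
time_s: 10.63
tcp_pos: [0.3976, 0.1562, 0.2802]
ee_rot: [-2.792, -1.192, -0.285]
force: [0.4, -0.4, -0.2]
grip_width: 0.266
grip_force: 44.9
[-0.92 -0.12  0.43  2.2  -0.03  0.86 -1.23]
10 x [ 0.259 -0.537  0.3  ] [-0.02    0.0202  0.0503] |t|mm 26.7 deg 4.96
```

```bash
python3 -m inch '[[[0.26,-0.54,0.3],[-0.02,0.02,0.05]],[[0.26,-0.54,0.3],[-0.02,0.02,0.05]],[[0.26,-0.54,0.3],[-0.02,0.02,0.05]],[[0.26,-0.54,0.3],[-0.02,0.02,0.05]],[[0.26,-0.54,0.3],[-0.02,0.02,0.05]],[[0.26,-0.54,0.3],[-0.02,0.02,0.05]],[[0.26,-0.54,0.3],[-0.02,0.02,0.05]],[[0.26,-0.54,0.3],[-0.02,0.02,0.05]],[[0.26,-0.54,0.3],[-0.02,0.02,0.05]],[[0.26,-0.54,0.3],[-0.02,0.02,0.05]]]'
python3 - <<'E'
from h import *
s=r.get_state();print(s["joint_positions"].round(2))
for n in("top","side"):
    im=r.snapshot(n)
    if n=="top": q=im[170:240,95:175]
    else: q=im[120:190,160:240]
    q=cv2.resize(q,(400,350),interpolation=cv2.INTER_CUBIC);A=q if n=="top" else np.hstack([A,q])
    # edges between green and blue, by rows/cols in the world at z=.015
    bt=(105,185,155,230) if n=="top" else (175,140,241,190)
    G=mask(im,(45,120,60),(80,255,255),bt);B=mask(im,(95,120,60),(125,255,255),bt)
    if n=="top":
        e=[(y,(np.nonzero(G[y])[0].max()+np.nonzero(B[y])[0].min())/2) for y in range(192,226) if G[y].any() and B[y].any()]
        Q=np.array([onz(n,(x,y),.015)[:2] for y,x in e])
        k=np.polyfit(Q[:,0],Q[:,1],1);print("G/B boundary slope deg",np.degrees(np.arctan(k[0])),"y at x=.5",np.polyval(k,.5),"res",np.std(Q[:,1]-np.polyval(k,Q[:,0])))
        ys,xs=np.nonzero(G|B);Q=np.array([onz(n,p,.015)[:2] for p in np.c_[xs,ys]]);print("x range",np.percentile(Q[:,0],[0,2,98,100]))
        e=[(y,np.nonzero(G[y])[0].min()-.5) for y in range(192,226) if G[y].any()]
        Q=np.array([onz(n,(x,y),.015)[:2] for y,x in e]);k=np.polyfit(Q[:,0],Q[:,1],1);print("G left edge",np.degrees(np.arctan(k[0])),np.polyval(k,.5))
cv2.imwrite("pics/tray.png",A[:,:,::-1])
E
```

```text
time_s: 11.47
tcp_pos: [0.4088, 0.358, 0.2079]
ee_rot: [-3.041, -0.24, -0.71]
force: [0.5, -0.9, -0.9]
grip_width: 0.267
grip_force: 44.9
[-1.23  0.17  0.2   2.18  0.61  0.6  -2.92]
G/B boundary slope deg 3.1658104241281513 y at x=.5 0.33825026863594926 res 0.0005117368364454239
x range [0.4555175  0.45563428 0.5515823  0.55169672]
G left edge 0.7619492987367726 0.35852762380998215
```

View pics/tray.png

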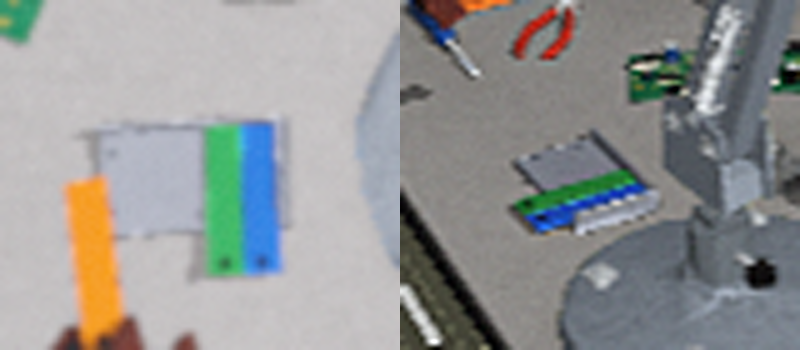

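The tray is free left of the green strip, and the orange strip's tail is at (87,185) in the left crop, about 5° off the tray's line. Joint 7 is near its limit, so I will set the strip down at roughly this heading and square it up by pushing.

```bash
python3 - <<'E'
from h import *
s=r.get_state();R=Ro.from_rotvec(s["ee_rot"]).as_matrix();print(R.round(3));yaw=np.degrees(np.arctan2(-R[0,1],R[1,1]))%180;x=R[:,0];print("yaw",np.degrees(np.arctan2(x[1],x[0])),"lean",np.degrees(np.arcsin(x[2])),"roll",R[2,1],s["joint_positions"][6])
y=np.degrees(np.arctan2(x[1],x[0]))
plan([.446,.396,.09],tool(y+1,30),8)
E
```

```text
[[ 0.885  0.156  0.439]
 [ 0.153 -0.987  0.043]
 [ 0.44   0.029 -0.898]]
yaw 9.793862489442082 lean 26.087984272233715 roll 0.029241634913118493 -2.9125036708199863
8 x [-0.051 -0.105  0.388] [ 0.0034  0.0057 -0.0012] |t|mm 16.2 deg 0.58
```

```bash
python3 -m inch '[[[-0.05,-0.105,0.39],[0,0,0]],[[-0.05,-0.105,0.39],[0,0,0]],[[-0.05,-0.105,0.39],[0,0,0]],[[-0.05,-0.105,0.39],[0.003,0,0]],[[-0.05,-0.105,0.39],[0.003,0.006,0]],[[-0.05,-0.105,0.39],[0.006,0.012,0]],[[0,0,0],[0.006,0.012,0]],[[0,0,0],[0.006,0.012,0]]]'
python3 - <<'E'
from h import *
s=r.get_state();R=Ro.from_rotvec(s["ee_rot"]).as_matrix();x=R[:,0];y=np.degrees(np.arctan2(x[1],x[0]));print("yaw",y,"lean",np.degrees(np.arcsin(x[2])),"roll",R[2,1],s["joint_positions"].round(2))
plan([.446,.396,.045],tool(y,30),6);plan([.446,.396,.045],tool(4,30),6)
E
```

```text
time_s: 12.23
tcp_pos: [0.4375, 0.3791, 0.1181]
ee_rot: [-2.984, -0.247, -0.789]
force: [-0.1, 0.9, -1.0]
grip_width: 0.262
grip_force: 44.9
yaw 9.406182364398763 lean 29.64386359033055 roll -0.0030637595835081924 [-1.56  0.44  0.65  2.24  0.56  0.21 -2.94]
6 x [-0.111 -0.063  0.288] [-0.0004  0.0007 -0.    ] |t|mm 12.6 deg 0.07
6 x [-0.113 -0.065  0.286] [-0.0056  0.0007  0.0091] |t|mm 12.6 deg 0.92
```

```bash
python3 -m inch '[[[-0.11,-0.063,0.29],[0,0,0]],[[-0.11,-0.063,0.29],[0,0,0]],[[-0.11,-0.063,0.29],[0,0,0]],[[-0.11,-0.063,0.29],[0,0,0]],[[-0.11,-0.063,0.29],[0,0,0]],[[0,0,0],[0,0,0]]]'
python3 - <<'E'
from h import *
s=r.get_state();R=Ro.from_rotvec(s["ee_rot"]).as_matrix();x=R[:,0];y=np.degrees(np.arctan2(x[1],x[0]));print("yaw",y,"lean",np.degrees(np.arcsin(x[2])),"roll",R[2,1],s["joint_positions"].round(2))
plan([.446,.396,.028],tool(y,30),6)
im=np.hstack([cv2.resize(r.snapshot("top")[170:240,95:175],(400,350),interpolation=3),cv2.resize(r.snapshot("side")[120:190,160:240],(400,350),interpolation=3)])
cv2.imwrite("pics/low.png",im[:,:,::-1])
top=r.snapshot("top")
O=mask(top,(8,170,150),(20,255,255),(100,180,150,240));ys,xs=np.nonzero(O);P=np.array([onz("top",p,.037)[:2] for p in np.c_[xs,ys]])*1000
print(cv2.boxPoints(cv2.minAreaRect(P.astype(np.float32))).round(1).tolist())
E
```

```text
time_s: 12.73
tcp_pos: [0.4466, 0.4041, 0.0703]
ee_rot: [-3.009, -0.247, -0.763]
force: [-0.5, -0.5, -0.9]
grip_width: 0.265
grip_force: 44.9
yaw 9.587726325674138 lean 28.414975552960716 roll 0.012327305256093105 [-1.5   0.57  0.58  2.18  0.53  0.17 -2.96]
6 x [-0.093  0.032  0.15 ] [0.0016 0.0031 0.    ] |t|mm 7.2 deg 0.3
[[451.79998779296875, 423.20001220703125], [454.6000061035156, 399.8999938964844], [546.2999877929688, 411.20001220703125], [543.5, 434.5]]
```

View pics/low.png

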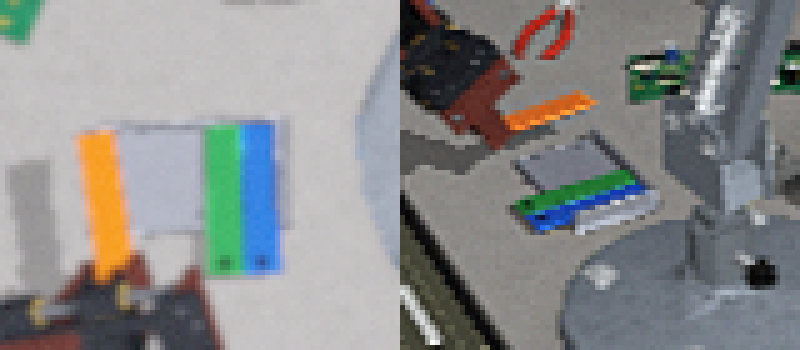

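The strip hovers over the tray, with its tail at (97,132) in the left crop and a clear gap to the green strip. Joints 6 and 7 are at their range limits, so I relax the lean and heading before lowering.

```bash
python3 - <<'E'
from h import *
plan([.444,.392,.045],tool(14,24),8)
E
```

```text
8 x [-0.05   0.03   0.068] [ 0.0041 -0.0065 -0.0059] |t|mm 3.6 deg 0.83
```

```bash
python3 -m inch '[[[-0.05,0.03,0.07],[0.004,-0.0065,-0.006]],[[-0.05,0.03,0.07],[0.004,-0.0065,-0.006]],[[-0.05,0.03,0.07],[0.004,-0.0065,-0.006]],[[-0.05,0.03,0.07],[0.004,-0.0065,-0.006]],[[-0.05,0.03,0.07],[0.004,-0.0065,-0.006]],[[-0.05,0.03,0.07],[0.004,-0.0065,-0.006]],[[-0.05,0.03,0.07],[0.004,-0.0065,-0.006]],[[-0.05,0.03,0.07],[0.004,-0.0065,-0.006]]]'
python3 - <<'E'
from h import *
s=r.get_state();R=Ro.from_rotvec(s["ee_rot"]).as_matrix();x=R[:,0];y=np.degrees(np.arctan2(x[1],x[0]));print("yaw",y,"lean",np.degrees(np.arcsin(x[2])),"roll",R[2,1],s["joint_positions"].round(2))
plan([.444,.392,.030],tool(14,24),6)
E
```

```text
time_s: 13.55
tcp_pos: [0.4443, 0.393, 0.0464]
ee_rot: [-3.004, -0.372, -0.635]
force: [-0.2, -0.1, -0.9]
grip_width: 0.262
grip_force: 44.9
yaw 14.13186794712501 lean 23.853930288742404 roll 0.0022676291012111993 [-1.25  0.54  0.34  2.18  0.67  0.17 -2.96]
6 x [-0.03   0.004  0.062] [0.0002 0.0003 0.0002] |t|mm 2.7 deg 0.03
```

```bash
python3 -m inch '[[[-0.03,0,0.062],[0,0,0]],[[-0.03,0,0.062],[0,0,0]],[[-0.03,0,0.062],[0,0,0]],[[-0.015,0,0.03],[0,0,0]],[[0,0,0],[0,0,0]]]'

```

```text
time_s: 13.97
tcp_pos: [0.4447, 0.3952, 0.0395]
ee_rot: [-3.011, -0.373, -0.628]
force: [0.4, 0.5, -0.2]
grip_width: 0.262
grip_force: 44.9
```

```bash
python3 -m inch '[[[-0.03,0.03,0.062],[0,0,0]],[[-0.03,0.03,0.062],[0,0,0]],[[-0.03,0,0.062],[0,0,0]],[[0,0,0],[0,0,0]]]'

```

```text
time_s: 14.3
tcp_pos: [0.4462, 0.394, 0.0344]
ee_rot: [-3.017, -0.372, -0.62]
force: [0.1, -0.4, -0.2]
grip_width: 0.267
grip_force: 44.9
```

```bash
python3 -m inch '[[[-0.04,0.01,0.06],[0,0,0]],[[-0.04,0.01,0.06],[0,0,0]],[[0,0,0],[0,0,0]]]'
python3 - <<'E'
from h import *
s=r.get_state();R=Ro.from_rotvec(s["ee_rot"]).as_matrix();x=R[:,0];y=np.degrees(np.arctan2(x[1],x[0]));print("yaw",y,"lean",np.degrees(np.arcsin(x[2])),R[2,1],s["joint_positions"].round(2))
E
```

```text
time_s: 14.55
tcp_pos: [0.4459, 0.3946, 0.031]
ee_rot: [-3.02, -0.373, -0.615]
force: [-1.8, -0.6, 2.6]
grip_width: 0.264
grip_force: 45.0
yaw 14.228288435586153 lean 22.953612519779355 0.0115547399991522 [-1.23  0.58  0.32  2.16  0.67  0.17 -2.96]
```

```bash
python3 -m inch '[[[-0.04,0,0.06],[0,0.004,0]],[[0,0,0],[0,0,0]]]'
python3 -m inch '[[[0,0,0],[0,0,0]],[[0,0,0],[0,0,0]],[[0,0,0],[0,0,0]],[[0,0,0],[0,0,0]]]' 0.36 10
python3 - <<'E'
from h import *
s=r.get_state();print(s["joint_positions"].round(2));R=Ro.from_rotvec(s["ee_rot"]);print((R.as_matrix().T@[0,0,1]).round(3))
plan(s["tcp_pos"]+[-.005,0,.07],R,6)
E
```

```text
time_s: 14.72
tcp_pos: [0.4464, 0.3954, 0.0306]
ee_rot: [-3.022, -0.372, -0.62]
force: [-1.3, -1.2, 4.2]
grip_width: 0.266
grip_force: 44.9
time_s: 15.05
tcp_pos: [0.4463, 0.3952, 0.0305]
ee_rot: [-3.022, -0.372, -0.619]
force: [-0.1, 0.3, -0.1]
grip_width: 0.36
grip_force: 0.0
[-1.24  0.58  0.32  2.16  0.67  0.17 -2.96]
[ 0.392  0.015 -0.92 ]
6 x [ 0.096 -0.001 -0.276] [0. 0. 0.] |t|mm 11.7 deg 0.0
```

```bash
python3 -m inch '[[[0.1,0,-0.28],[0,0,0]],[[0.1,0,-0.28],[0,0,0]],[[0.1,0,-0.28],[0,0,0]],[[0.1,0,-0.28],[0,0,0]],[[0.1,0,-0.28],[0,0,0]],[[0.1,0,-0.28],[0,0,0]],[[0.1,0,-0.28],[0,0,0]],[[0.1,0,-0.28],[0,0,0]]]'
python3 - <<'E'
from h import *
plan([.43,.46,.14],tool(90,0),10)
print(r.get_state()["joint_positions"].round(2))
E
```

```text
time_s: 15.72
tcp_pos: [0.4404, 0.395, 0.1261]
ee_rot: [-3.022, -0.372, -0.619]
force: [-0.7, -0.8, 0.2]
grip_width: 0.361
grip_force: 0.0
10 x [ 0.119 -0.134 -0.017] [ 0.0186 -0.0221 -0.0871] |t|mm 7.2 deg 7.89
[-1.13  0.37  0.17  2.13  0.56  0.41 -2.8 ]
```

```bash
python3 -m inch '[[[0.1,-0.11,-0.015],[0.0155,-0.0185,-0.0725]],[[0.1,-0.11,-0.015],[0.0155,-0.0185,-0.0725]],[[0.1,-0.11,-0.015],[0.0155,-0.0185,-0.0725]],[[0.1,-0.11,-0.015],[0.0155,-0.0185,-0.0725]],[[0.1,-0.11,-0.015],[0.0155,-0.0185,-0.0725]],[[0.1,-0.11,-0.015],[0.0155,-0.0185,-0.0725]],[[0.1,-0.11,-0.015],[0.0155,-0.0185,-0.0725]],[[0.1,-0.11,-0.015],[0.0155,-0.0185,-0.0725]],[[0.1,-0.11,-0.015],[0.0155,-0.0185,-0.0725]],[[0.1,-0.11,-0.015],[0.0155,-0.0185,-0.0725]]]' 0
python3 -m inch '[[[0.1,-0.11,-0.015],[0.0155,-0.0185,-0.0725]],[[0.1,-0.11,-0.015],[0.0155,-0.0185,-0.0725]],[[0,0,0],[0,0,0]]]'
cat >> h.py <<'E'
def strips():
    im=r.snapshot("top")
    for nm,lo,hi in(("orange",(5,150,130),(22,255,255)),("green",(45,120,60),(80,255,255)),("blue",(95,120,60),(125,255,255))):
        m=mask(im,lo,hi,(100,180,158,235));c=cv2.findContours(m,0,1)[0]
        if not c: print(nm,"none");continue
        P=np.array([onz("top",p,.015)[:2] for p in max(c,key=cv2.contourArea).reshape(-1,2)])*1000
        (cx,cy),s,a=cv2.minAreaRect(P.astype(np.float32));print(nm,"c",round(cx,1),round(cy,1),"size",np.round(s,1),"ang",round(a,1))
    return im
E
python3 - <<'E'
from h import *
im=strips();s=r.get_state();print(s["joint_positions"].round(2))
plan([.50,.46,.10],tool(90,0),8)
sd=r.snapshot("side")
q=np.hstack([cv2.resize(im[170:240,95:175],(400,350),interpolation=3),cv2.resize(sd[120:190,160:240],(400,350),interpolation=3)])
cv2.imwrite("pics/rel.png",q[:,:,::-1])
E
```

```text
time_s: 16.55
tcp_pos: [0.4379, 0.4503, 0.1386]
ee_rot: [-2.441, -1.965, -0.108]
force: [0.1, 0.3, -0.1]
grip_width: 0.006
grip_force: 0.0
time_s: 16.8
tcp_pos: [0.4299, 0.4615, 0.1397]
ee_rot: [-2.218, -2.223, 0.003]
force: [-0.4, 0.7, 1.0]
grip_width: 0.007
grip_force: 0.0
orange c 494.1 404.7 size [94.7 20.7] ang 14.1
green c 503.6 349.0 size [96.1 16.6] ang 1.5
blue c 504.1 326.3 size [96.8 22.6] ang 4.5
[-0.58  0.56 -0.47  1.73  0.3   0.93 -1.17]
8 x [-0.002  0.219  0.123] [-0.0001 -0.     -0.0003] |t|mm 10.0 deg 0.03
```

View pics/rel.png

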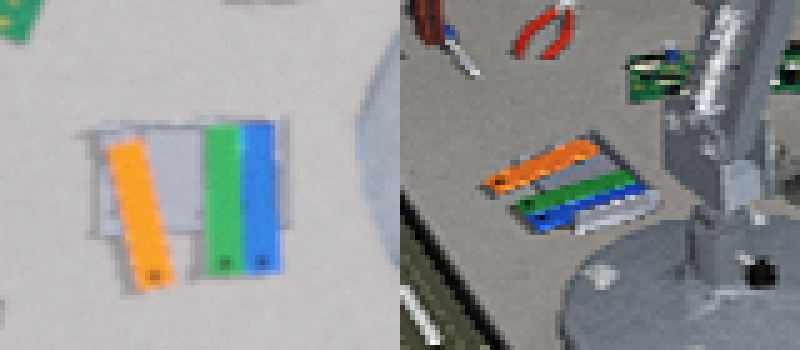

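The orange strip lies flat in the tray at (140,215) in the left crop, yawed about 14°, with its tab to the front and a gap to the green strip. Next I push its tail end sideways with the closed fingers.

```bash
python3 -m inch '[[[0,0.28,0.12],[0,0,-0.015]],[[0,0.28,0.12],[0,0,-0.014]],[[0,0.28,0.12],[0,0,0]],[[0,0.28,0.3],[0,0,0]],[[0,0.28,0.4],[0,0,0]],[[0,0.28,0.4],[0,0,0]],[[0,0.28,0.4],[0,0,0]],[[0,0.28,0.4],[0,0,0]]]'
python3 - <<'E'
from h import *
s=r.get_state();plan([.522,.46,.0312],tool(92.5,0),5)
E
```

```text
time_s: 17.57
tcp_pos: [0.5204, 0.4622, 0.0484]
ee_rot: [2.178, 2.263, -0.001]
force: [-0.6, 1.1, 0.6]
grip_width: 0.007
grip_force: 0.0
5 x [-0.011  0.007  0.086] [-0.      0.0002 -0.0007] |t|mm 3.5 deg 0.06
```

```bash
python3 -m inch '[[[0,0,0.086],[0,0,0]],[[0,0,0.086],[0,0,0]],[[0,0,0.086],[0,0,0]],[[0,0,0.086],[0,0,0]],[[0,0,0.086],[0,0,0]],[[0,0,0],[0,0,0]]]'
python3 -m inch '[[[-0.12,0,0],[0,0,0]],[[-0.12,0,0],[0,0,0]],[[-0.12,0,0],[0,0,0]],[[-0.12,0,0],[0,0,0]],[[-0.12,0,0],[0,0,0]],[[-0.12,0,0],[0,0,0]],[[-0.12,0,0],[0,0,0]],[[0,0,0],[0,0,0]]]'
python3 - <<'E'
from h import *
strips();print(r.get_state()["force"])
E
```

```text
time_s: 18.07
tcp_pos: [0.5189, 0.4631, 0.0322]
ee_rot: [-2.174, -2.268, 0.002]
force: [0.1, -0.3, 0.2]
grip_width: 0.005
grip_force: 0.0
time_s: 18.73
tcp_pos: [0.5214, 0.4279, 0.0322]
ee_rot: [2.175, 2.265, -0.003]
force: [-0.3, -0.4, -0.4]
grip_width: 0.007
grip_force: 0.0
orange c 503.8 402.7 size [23.3 69.6] ang 89.7
green c 503.6 349.0 size [96.2 16.6] ang 1.5
blue c 503.9 326.3 size [97.  22.5] ang 4.3
[-0.01311166 -0.61307772 -0.09021056]
```

```bash
python3 -m inch '[[[0.12,0,0],[0,0,0]],[[0,-0.27,0],[0,0,0]],[[0,-0.27,0],[0,0,0]],[[-0.12,0,0],[0,0,0]],[[-0.12,0,0],[0,0,0]],[[-0.12,0,0],[0,0,0]],[[-0.12,0,0],[0,0,0]],[[-0.12,0,0],[0,0,0]]]'
python3 -m inch '[[[-0.1,0,0],[0,0,0]],[[-0.1,0,0],[0,0,0]],[[-0.08,0,0],[0,0,0]],[[0,0,0],[0,0,0]]]'
python3 - <<'E'
from h import *
strips();print(r.get_state()["force"])
E
```

```text
time_s: 19.45
tcp_pos: [0.5008, 0.4084, 0.0323]
ee_rot: [2.175, 2.266, -0.001]
force: [0.1, -0.4, -0.4]
grip_width: 0.003
grip_force: 0.1
time_s: 19.78
tcp_pos: [0.5008, 0.398, 0.0325]
ee_rot: [-2.175, -2.267, 0.001]
force: [0.3, 0.5, -0.8]
grip_width: 0.002
grip_force: 0.1
orange c 497.2 373.8 size [96.2 26.5] ang 1.5
green c 503.6 349.1 size [96.2 16.6] ang 1.4
blue c 504.1 325.7 size [96.8 21.6] ang 4.1
[-0.4083848   0.79071939 -0.25085594]
```

```bash
python3 -m inch '[[[-0.025,0,0],[0,0,0]],[[-0.025,0,0],[0,0,0]],[[0,0,0],[0,0,0]]]'
python3 -m inch '[[[-0.025,0,0],[0,0,0]],[[-0.025,0,0],[0,0,0]],[[0,0,0],[0,0,0]]]'
```

```text
time_s: 20.08
tcp_pos: [0.5007, 0.3978, 0.0328]
ee_rot: [-2.173, -2.267, -0.002]
force: [-0.6, 4.6, 0.2]
grip_width: 0.007
grip_force: 2.3
time_s: 20.33
tcp_pos: [0.5006, 0.3975, 0.0332]
ee_rot: [-2.171, -2.267, -0.006]
force: [-0.5, 8.0, 0.1]
grip_width: 0.008
grip_force: 3.9
```

```bash
python3 -m inch '[[[0.2,0,0],[0,0,0]],[[0,0,-0.45],[0,0,0]],[[0,0,-0.45],[0,0,0]],[[0,0,-0.4],[0,0,0]],[[-0.11,-0.34,0],[0,0,0]],[[-0.11,-0.34,0],[0,0,0]],[[-0.11,-0.34,0],[0,0,0]],[[-0.11,-0.34,0],[0,0,0]],[[-0.11,-0.34,0],[0,0,0]],[[-0.11,-0.34,0],[0,0,0]]]'
python3 - <<'E'
from h import *
strips();plan([.418,.374,.028],tool(92.5,0),6)
E
```

```text
time_s: 21.17
tcp_pos: [0.4194, 0.371, 0.084]
ee_rot: [2.174, 2.266, -0.005]
force: [0.4, -0.3, 0.6]
grip_width: 0.007
grip_force: 0.0
orange c 498.8 372.1 size [93.3 23.3] ang 1.6
green c 503.6 349.1 size [96.2 16.6] ang 1.4
blue c 504.1 325.7 size [96.8 21.4] ang 4.1
6 x [0.017 0.008 0.232] [-0.0004  0.0006 -0.0001] |t|mm 9.3 deg 0.06
```

```bash
python3 -m inch '[[[0.017,0,0.23],[0,0,0]],[[0.017,0,0.23],[0,0,0]],[[0.017,0,0.23],[0,0,0]],[[0.017,0,0.23],[0,0,0]],[[0.017,0,0.23],[0,0,0]],[[0.017,0,0.23],[0,0,0]],[[0,0.075,0],[0,0,0]],[[0,0.075,0],[0,0,0]],[[0,0.075,0],[0,0,0]],[[0,0,0],[0,0,0]]]'
python3 -m inch '[[[0,0.05,0],[0,0,0]],[[0,0.05,0],[0,0,0]],[[0,0.05,0],[0,0,0]],[[0,0,0],[0,0,0]]]'
```

```text
time_s: 22.05
tcp_pos: [0.4302, 0.377, 0.0297]
ee_rot: [2.176, 2.266, 0.001]
force: [0.5, 0.1, 0.0]
grip_width: 0.006
grip_force: 0.0
time_s: 22.38
tcp_pos: [0.4355, 0.3771, 0.0294]
ee_rot: [2.175, 2.267, -0.001]
force: [-0.9, -0.0, -0.4]
grip_width: 0.008
grip_force: 0.0
```

```bash
python3 -m inch '[[[0,0.03,0],[0,0,0]],[[0,0.03,0],[0,0,0]],[[0,0.03,0],[0,0,0]],[[0,0,0],[0,0,0]]]'
python3 - <<'E'
from h import *
strips()
E
python3 -m inch '[[[0,0.03,0],[0,0,0]],[[0,0.03,0],[0,0,0]],[[0,0,0],[0,0,0]]]'
python3 -m inch '[[[0,0.03,0],[0,0,0]],[[0,0.03,0],[0,0,0]],[[0,0,0],[0,0,0]]]'
```

```text
time_s: 22.72
tcp_pos: [0.4386, 0.3772, 0.0292]
ee_rot: [2.175, 2.267, -0.002]
force: [0.7, 0.4, 0.3]
grip_width: 0.006
grip_force: 0.0
orange c 497.8 368.9 size [97.3 21.7] ang 7.6
green c 503.6 347.4 size [96.2 13.3] ang 1.4
blue c 504.1 325.7 size [96.8 21.4] ang 4.1
time_s: 23.02
tcp_pos: [0.4411, 0.3773, 0.0292]
ee_rot: [2.175, 2.267, -0.001]
force: [0.1, 0.4, -0.1]
grip_width: 0.003
grip_force: 0.0
time_s: 23.27
tcp_pos: [0.4426, 0.3774, 0.0291]
ee_rot: [-2.174, -2.267, 0.003]
force: [-2.8, -0.8, 1.2]
grip_width: 0.01
grip_force: 1.4
```

```bash
python3 -m inch '[[[0,0.03,0],[0,0,0]],[[0,0.02,0],[0,0,0]],[[0,0,0],[0,0,0]]]'
python3 -m inch '[[[0,-0.3,0],[0,0,0]],[[0,-0.3,0],[0,0,0]],[[0,0,-0.45],[0,0,0]],[[0,0,-0.45],[0,0,0]],[[0,0,-0.45],[0,0,0]],[[0.3,-0.1,-0.45],[0,0,0]],[[0.3,-0.1,0],[0,0,0]],[[0.3,0,0],[0,0,0]],[[0.3,0,0],[0,0,0]],[[0.3,0,0],[0,0,0]]]'
python3 - <<'E'
from h import *
im=strips();sd=r.snapshot("side")
q=np.hstack([cv2.resize(im[180:232,110:160],(400,416),interpolation=3),cv2.resize(sd[135:177,178:218],(400,416),interpolation=3)])
cv2.imwrite("pics/fin.png",q[:,:,::-1])
E
```

```text
time_s: 23.52
tcp_pos: [0.4427, 0.3775, 0.0289]
ee_rot: [-2.172, -2.268, 0.007]
force: [-8.2, -0.8, 5.9]
grip_width: 0.009
grip_force: 3.9
time_s: 24.35
tcp_pos: [0.4101, 0.437, 0.1]
ee_rot: [2.174, 2.268, -0.004]
force: [0.1, 0.8, 0.3]
grip_width: 0.003
grip_force: 0.0
orange c 502.1 371.2 size [94.2 22.8] ang 4.1
green c 503.6 347.4 size [96.1 13.3] ang 1.4
blue c 504.1 325.7 size [96.8 21.4] ang 4.1
```

View pics/fin.png

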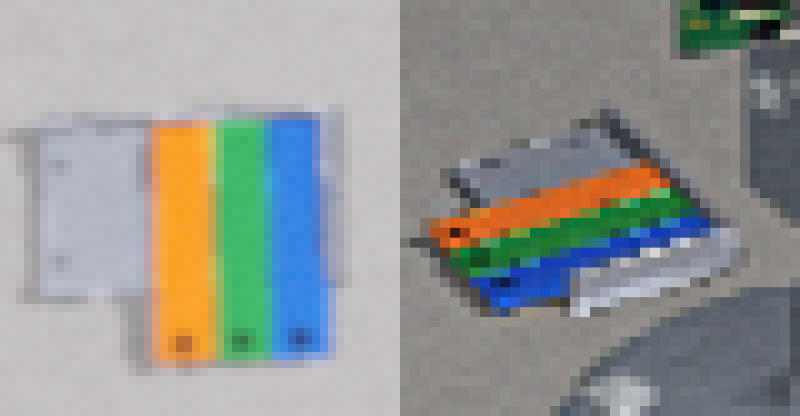

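The final view shows the orange strip flush in line beside the green one. The tab marks at (183,345), (241,341) and (300,339) are evenly spaced and all strips reach the rear wall. I'm handing in.

```bash
python3 - <<'E'
from station import r
print(r.sign_off())
E
```

```text
the job is handed in; nothing more can be done
None
```

I drew the orange strip out and the transformer came down on its pad with the spool still standing on it. The strip now lies flat in the tray against the rear wall and the green strip, and I have handed the job in; no verdict was shown.

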